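Slide the bronze spring deck out from under the coil stack

ROBOT

A 7-joint arm with a two-finger parallel gripper is mounted at the origin on the work surface. World frame = base frame: x ahead of the robot, y to its left, z up, the work surface at z = 0. Lengths are in m, angles in rad, forces in N, time in s.
With the tool pointing down it reaches from about 0.4 to 0.85 m from the base axis. Payload 4.5 kg.
Tool frame: the origin (TCP) lies at the very end of the fingers, on their centre line; the grasp point (between the pads) lies 19 mm behind it; z points along the fingers, x is the direction in which the jaws open and shut, and the axes are right-handed (so a half turn about z gives the same grasp; the last joint's range is limited). The gripper opens to 88 mm and grips with 3 to 60 N. Pads are 18 mm wide; open, the fingers measure 123 mm over their backs; the gripper's body (75 mm by 187 mm) begins 45 mm behind the grasp point.
Start: joints at [-1.162, 0.689, -0.195, 1.565, 0.157, 0.902, -0.215], TCP at [0.229, 0.582, 0.239] pointing down, gripper open.
Joint ranges: [-3.01, 3.01], [-0.46, 2.08], [-1.47, 1.51], [0.13, 2.56], [-1, 4.14], [0.04, 2.09], [-2.66, 2.66]. Speed limits (rad/s): [2.57, 2.57, 3.14, 3.14, 3.14, 3.14, 3.14].

INTERFACE

Orientations are given as a unit quaternion [x, y, z, w].
In Python, from plant import * gives the robot as it stands.
- The arm moves only by the tool apply_moves, never from a script. Its argument "series" is a list of rows, each an object of numbers: "x", "y", "z": the shift along the tool's x, y, z in units of 80 cm (1.0 is 80 cm); "wx", "wy", "wz": the turn, a rotation vector about the tool's x, y, z in units of pi rad (1.0 is pi rad); "fingers": the opening, from -1 (shut) to 1 (fully open), so that 0 is half open. In form: [{"x": .., "y": .., "z": .., "wx": .., "wy": .., "wz": .., "fingers": ..}, ...]. A call has 1 to 8 rows; each row shifts and turns the pose as measured when the row begins, along the tool's axes as they then stand; what a row does not reach is not made up. A row lasts 1/8 s, in which the tool goes at most 62.5 mm and 10.7 degrees, less where a joint would pass 70% of its speed; a pose out of reach is approached as far as the arm can. A call with a number of a shift or a turn outside -1 to 1 is refused whole. A call with a gripper value outside its range is refused whole. The fingers move at their own pace and stop on an object; "force" is the grip in N (left out, the last holds). Time passes only in rows, so rows that do not move let the fingers close. It gives the time, the measured TCP pose, the force and the opening at its end, in the units of the state.
- get_state(): the state, without advancing time (a new reading comes with each control period).
- snapshot(name): name is "scene" or "top" or "wrist"; returns (picture, depth): 420x560x3 uint8, red, green, blue; 420x560 float32, m along the optical axis (not along the pixel's ray), 0 where there is no reading.
- camera_model(name): a dict with "camera_matrix" (3x3 intrinsics, pixels), "world_from_camera" (4x4, takes a point from camera to world coordinates). Camera axes: x right, y up, looking along -z (the intrinsics and any distortion apply to the point x, -y, -z); pixel columns grow to the right and rows downward; lengths in m; the calibration is good to about 2 mm. A picture is of the moment at which its call begins: read the wrist's pose just before it. camera_model takes no time and is no camera call; for the wrist camera it gives the pose at the moment of the call.
- finish_job(): hands the job in, once; it reports no verdict.
The state is a dict: "clock": time; "q": joint angles; "qd": joint speeds; "joint_torque": joint torques, N m; "tool_pos": TCP position; "eef_rot": TCP orientation; "contact_force": force on the tool from outside, world axes, zero at the start; "moment": the same for the moment, N m; "opening": opening from 0.0 (shut) to 1.0 (fully open).
Only numpy, scipy, OpenCV 4.12 (cv2) and the standard library are available. Lean on these libraries where they do the work, as an engineer would, in place of code of your own. Each camera call takes 0.05 s, during which the arm holds its last target. There are 200 camera calls.

TASK

The bronze spring deck is wanted for tuning, but a spares tin with a coil pair standing on it has been stacked on top of it. Slide the deck out, ear first, until it is completely out from under the tin and from between the two stop posts, and leave it lying flat on the bench. The tin and the coil pair must stay stacked and upright where they are, settling onto the bench, and the spare steel deck is to be left alone.

Things in the scene. Friction and masses are not known exactly. Their poses are not given: they have to be found in the camera images.
- deck_ear (a point): Centre of the upright ear of the loose bronze (brown-gold) deck, 22 mm above the bench. Deck: flat bar 135 x 30 x 5 mm on the bench, 0.22 kg; the ear, 10 (along bar) x 24 (across) x 35 mm tall, stands on the bar, top 40 mm above the bench. z up; x along the bar from ear to stack, y across. The bar reaches 10 mm to -x and 125 mm to +x of this point. Bench to -x is free: pull along -x.
- tin_mid (a point): Centre of the closed aluminium tin, 70 (x) x 74 (y) x 22 mm tall, 0.1 kg, loose on the bar about 96 mm to +x of the ear, centre 16 mm up; z up. Two steel posts fixed to the bench, 12 (along x) x 14 x 26 mm tall, stand astride the bar about 49 mm from the ear, 46 mm apart, 5 mm from the tin: they hold the tin back as the deck slides out; then the tin is on the bench, centre 11 mm up.
- coils_mid (a point): Centre (about half-way up) of the copper coil pair: two upright copper coils with black end washers on a steel yoke bar 20 x 56 x 6 mm; 37 mm tall over all, about 0.11 kg, standing loose on top of the tin; z up.
- spare_mid (a point): Middle of the bar of the spare steel deck: same shape and size as the bronze one but silver-grey, loose on the open bench well to one side with nothing on it; z up, x along the bar away from its ear, which stands 57 mm to the -x side. A steel foot pedal and a brass vise screw lie to the sides too.
Mind the look-alikes: they are no part of the job. What is shaped like the part that bears deck_ear but black or orange is not meant.

How it is judged:
By the outcome, as a careful person would: the job done as asked, in the order asked, and still so for the second after the job is handed in, with the robot touching nothing.
It also fails if it takes over 34 s, if anything falls off the work surface, if the arm or the gripper's body presses on something with over 40 N, if the wrist force passes 120 N, or if a joint passes its speed limit or range.

## Working session

There is one attempt and no reset: what is moved stays moved. The work goes in short steps, Python scripts to look and compute and a tool call to move; the robot and the scene stay as the last step left them, time stands still between calls to the robot, and variables do not carry over. Pictures are saved under pics/ and viewed, about 8 in all and at most 12, crops included, and the job is handed in when it is done.

Besides the shell and the picture viewer there is one more tool, called after ">>>" by a JSON object that holds its "api" and its "payload". apply_moves: Moves the arm, as the interface text tells. Its arguments: {"type":"object","properties":{"series":{"type":"array","items":{"type":"object","properties":{"x":{"type":"number"},"y":{"type":"number"},"z":{"type":"number"},"wx":{"type":"number"},"wy":{"type":"number"},"wz":{"type":"number"},"fingers":{"type":"number"}}}},"force":{"type":"number"}},"required":["series"]}

```bash
mkdir -p pics
cat > h.py <<'E'
from plant import *
import numpy as np, cv2
def snap(n,f=None):
    M=camera_model(n); p,d=snapshot(n)
    if f: cv2.imwrite('pics/'+f,p[:,:,::-1])
    np.savez(''+n+'.npz',p=p,d=d,K=M['camera_matrix'],T=M['world_from_camera'])
    return p,d,M
def pts(d,M):
    K=np.array(M['camera_matrix']);T=np.array(M['world_from_camera'])
    v,u=np.mgrid[:d.shape[0],:d.shape[1]]
    c=np.stack([(u-K[0,2])/K[0,0]*d,-(v-K[1,2])/K[1,1]*d,-d],-1)
    return c@T[:3,:3].T+T[:3,3]
E
python3 - <<'E'
from h import *
for n in ('scene','top'):
    p,d,M=snap(n,n+'.png'); print(n,M, (d>0).mean())
print(get_state())
E
```

```text
scene {'camera_matrix': array([[391.20873704,   0.        , 278.55443763],
       [  0.        , 391.20873704, 209.0550429 ],
       [  0.        ,   0.        ,   1.        ]]), 'world_from_camera': array([[ 3.18288154e-01, -6.75674096e-01,  6.64948995e-01,
         1.21658828e+00],
       [ 9.47993377e-01,  2.27670322e-01, -2.22429275e-01,
        -2.37203162e-01],
       [-1.09945217e-03,  7.01163847e-01,  7.12999335e-01,
         7.03989943e-01],
       [ 0.00000000e+00,  0.00000000e+00,  0.00000000e+00,
         1.00000000e+00]])} 0.9959141156462585
top {'camera_matrix': array([[467.61445654,   0.        , 274.12225877],
       [  0.        , 467.61445654, 214.82514453],
       [  0.        ,   0.        ,   1.        ]]), 'world_from_camera': array([[-0.10513646,  0.97201606, -0.21007405,  0.37974448],
       [-0.99443741, -0.10411465,  0.01594924, -0.00370731],
       [-0.00636887,  0.21058234,  0.97755538,  1.22868399],
       [ 0.        ,  0.        ,  0.        ,  1.        ]])} 0.9960374149659864
{'clock': 0.1, 'q': array([-1.16220642,  0.68991567, -0.1945243 ,  1.56623242,  0.15731678,
        0.90249692, -0.21509521]), 'qd': array([ 7.38185375e-05, -1.89020069e-03, -1.42382850e-03, -3.07747533e-03,
       -1.10963914e-03,  5.76089970e-04, -9.15356809e-04]), 'joint_torque': array([-2.86884475e-03, -5.28496563e+01, -1.27135757e+00, -1.53837776e+01,
       -5.25527692e-02,  1.97231551e-03,  4.20913625e-05]), 'tool_pos': array([0.22863321, 0.58107239, 0.23798266]), 'eef_rot': array([ 8.26434742e-01,  5.63031908e-01, -6.47258287e-04,  5.19106326e-04]), 'contact_force': array([ 0.18939043, -0.53915723,  0.37182566]), 'moment': array([-0.01090543, -0.03385702, -0.01370428]), 'opening': 0.9988049293228517}
```

View pics/top.png

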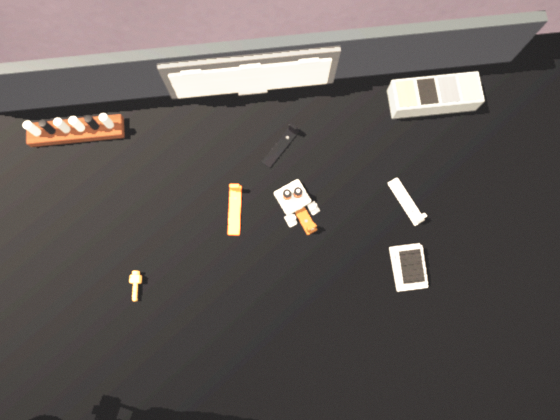

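View pics/scene.png

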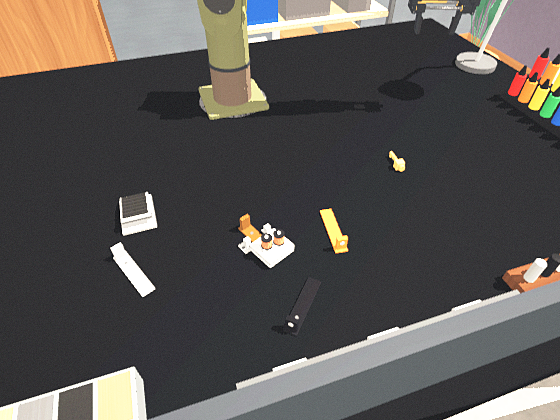

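The top view shows the bronze ear at about (309,227), the tin at (293,195) and the posts at (290,220) and (313,208). The orange look-alike is at (235,210) and the spare deck at (405,200). In the scene view the ear is at (245,223) and the tin at (270,247).

Run:
```python
from h import *
for n,(u0,u1,v0,v1) in dict(top=(265,330,170,245),scene=(225,305,205,275)).items():
    z=np.load(n+'.npz'); p=z['p'];P=pts(z['d'],dict(camera_matrix=z['K'],world_from_camera=z['T']))
    hsv=cv2.cvtColor(p,cv2.COLOR_RGB2HSV)
    m=np.zeros(p.shape[:2],bool); m[v0:v1,u0:u1]=1
    br=m&(hsv[...,1]>130)&(hsv[...,2]>90)&(hsv[...,0]<25)
    wh=m&(hsv[...,1]<60)&(hsv[...,2]>150)
    print(n,'bench z',np.median(P[m&(hsv[...,2]<30)],0))
    for nm,mm in(('br',br),('wh',wh)):
        c,l,s,ce=cv2.connectedComponentsWithStats(mm.astype(np.uint8))
        for i in range(1,c):
            if s[i,4]<8: continue
            Q=P[l==i]; zz=Q[:,2]
            print(nm,s[i,4],ce[i].round(1),'med',np.median(Q,0).round(4),'z',np.percentile(zz,[5,50,95]).round(4))
            t=Q[zz>np.percentile(zz,95)-.006]; r=cv2.minAreaRect((t[:,:2]*1000).astype(np.float32)); print('   top part',r)
            r=cv2.minAreaRect((Q[:,:2]*1000).astype(np.float32)); print('   all',r)
for f,n,(u0,u1,v0,v1) in(('c','top',(255,345,165,245)),):
    cv2.imwrite('pics/c.png',cv2.resize(np.load(n+'.npz')['p'][v0:v1,u0:u1,::-1],None,fx=7,fy=7,interpolation=cv2.INTER_CUBIC))
```

```text
top bench z [nan nan nan]
br 151 [306.2 221.7] med [ 0.6137 -0.106   0.0037] z [-0.0031  0.0037  0.035 ]
   top part ((595.4996948242188, -116.22466278076172), (8.414426803588867, 24.144941329956055), 22.4711856842041)
   all ((618.2584228515625, -106.60443878173828), (71.1884765625, 34.30037307739258), 21.9252986907959)
wh 1005 [294.2 201. ] med [ 0.6686 -0.0754  0.025 ] z [-0.0017  0.025   0.0612]
   top part ((539.3822631835938, -53.532875061035156), (49.440185546875, 330.7912902832031), 81.1665267944336)
   all ((555.9760131835938, -77.63561248779297), (122.24958038330078, 362.14215087890625), 85.8955078125)
scene bench z [ 6.73723024e-01 -1.07244853e-01 -1.15933214e-04]
br 312 [248.1 227.6] med [ 0.6042 -0.11    0.0057] z [-0.0006  0.0057  0.04  ]
   top part ((597.6807250976562, -114.95710754394531), (10.222112655639648, 24.180431365966797), 25.644866943359375)
   all ((596.8706665039062, -108.68760681152344), (92.4354476928711, 42.58709716796875), 9.19824504852295)
br 34 [276.8 240.3] med [ 0.6955 -0.0686  0.0491] z [0.0372 0.0491 0.0601]
   top part ((696.5313720703125, -63.5
[... 341 characters left out ...]
67306518555), 69.15367126464844)
   all ((696.9218139648438, -93.03291320800781), (22.06969451904297, 9.170354843139648), 64.78082275390625)
wh 995 [267.6 247.6] med [ 0.696  -0.0863  0.0252] z [0.0015 0.0252 0.0334]
   top part ((934.69091796875, -130.91249084472656), (106.4312973022461, 593.0664672851562), 79.51478576660156)
   all ((910.2407836914062, -122.60763549804688), (128.3357696533203, 641.4467163085938), 80.8045883178711)
wh 15 [278.5 232.1] med [ 0.6866 -0.0602  0.0639] z [0.0598 0.0639 0.0647]
   top part ((684.4426879882812, -59.38909912109375), (6.560683727264404, 15.594310760498047), 71.69701385498047)
   all ((684.4426879882812, -59.38909912109375), (6.560683727264404, 15.594310760498047), 71.69701385498047)
  return _methods._mean(a, axis=axis, dtype=dtype,
  ret = um.true_divide(
```

View pics/c.png

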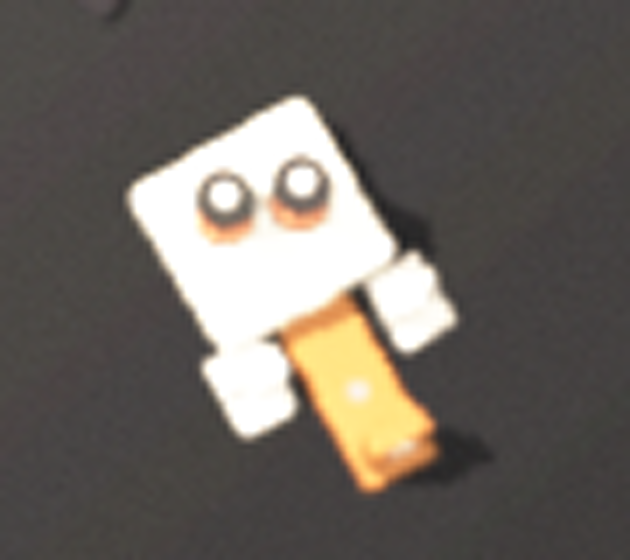

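The ear is at about (0.596, −0.1155) and the bar's axis is about 24° from world x. I'll grip across the bar, so the jaw axis goes at 114°. First I cross over at height.

>>> {"api": "apply_moves", "payload": {"series": [{"x": -0.05,"y": 0.057,"fingers": 1},{"x": -0.05,"y": 0.057,"fingers": 1},{"x": -0.05,"y": 0.057,"fingers": 1},{"x": -0.05,"y": 0.057,"fingers": 1},{"x": -0.05,"y": 0.057,"fingers": 1},{"x": -0.05,"y": 0.057,"fingers": 1},{"x": -0.05,"y": 0.057,"fingers": 1},{"x": -0.05,"y": 0.057,"fingers": 1}], "force": 40}}

```text
schema error: expected keys x, y, z, wx, wy, wz, fingers
```

>>> {"api": "apply_moves", "payload": {"series": [{"x": -0.05,"y": 0.057,"z": 0,"wx": 0,"wy": 0,"wz": 0,"fingers": 1},{"x": -0.05,"y": 0.057,"z": 0,"wx": 0,"wy": 0,"wz": 0,"fingers": 1},{"x": -0.05,"y": 0.057,"z": 0,"wx": 0,"wy": 0,"wz": 0,"fingers": 1},{"x": -0.05,"y": 0.057,"z": 0,"wx": 0,"wy": 0,"wz": 0,"fingers": 1},{"x": -0.05,"y": 0.057,"z": 0,"wx": 0,"wy": 0,"wz": 0,"fingers": 1},{"x": -0.05,"y": 0.057,"z": 0,"wx": 0,"wy": 0,"wz": 0,"fingers": 1},{"x": -0.05,"y": 0.057,"z": 0,"wx": 0,"wy": 0,"wz": 0,"fingers": 1},{"x": -0.05,"y": 0.057,"z": 0,"wx": 0,"wy": 0,"wz": 0,"fingers": 1}], "force": 40}}

```text
clock: 1.1
tool_pos: [0.455, 0.143, 0.2349]
eef_rot: [0.823, 0.568, -0.001, -0.001]
contact_force: [1.0, 0.9, 0.6]
opening: 1.0
```

>>> {"api": "apply_moves", "payload": {"series": [{"x": -0.048,"y": 0.055,"z": 0,"wx": 0,"wy": 0,"wz": 0,"fingers": 1},{"x": -0.048,"y": 0.055,"z": 0,"wx": 0,"wy": 0,"wz": 0,"fingers": 1},{"x": -0.048,"y": 0.055,"z": 0,"wx": 0,"wy": 0,"wz": 0,"fingers": 1},{"x": -0.048,"y": 0.055,"z": 0,"wx": 0,"wy": 0,"wz": 0,"fingers": 1},{"x": 0,"y": 0,"z": 0,"wx": 0,"wy": 0,"wz": -0.057,"fingers": 1},{"x": 0,"y": 0,"z": 0,"wx": 0,"wy": 0,"wz": -0.057,"fingers": 1},{"x": 0,"y": 0,"z": 0,"wx": 0,"wy": 0,"wz": -0.057,"fingers": 1},{"x": 0,"y": 0,"z": 0,"wx": 0,"wy": 0,"wz": -0.057,"fingers": 1}]}}

```text
clock: 2.1
tool_pos: [0.5674, -0.0792, 0.2313]
eef_rot: [0.568, 0.823, -0.003, -0.002]
contact_force: [0.4, -0.4, 0.3]
opening: 1.003
```

Run:
```python
from h import *
s=get_state(); print(s['tool_pos'],s['eef_rot'])
p,d,M=snap('wrist','w1.png');P=pts(d,M)
hsv=cv2.cvtColor(p,cv2.COLOR_RGB2HSV)
br=(hsv[...,1]>110)&(hsv[...,2]>70)&(hsv[...,0]<25)&(np.hypot(P[...,0]-.61,P[...,1]+.11)<.08)&(d>0)
Q=P[br]
for lo,hi in((.032,.048),(.001,.012)):
    t=Q[(Q[:,2]>lo)&(Q[:,2]<hi)]; print(len(t),np.median(t,0),cv2.minAreaRect((t[:,:2]*1000).astype(np.float32)))
```

```text
[ 0.5673659  -0.0791937   0.23134927] [ 0.56814062  0.82292304 -0.00297553 -0.00224816]
266 [ 0.59739843 -0.11115572  0.04034423] ((639.899658203125, -103.59805297851562), (99.7454833984375, 39.12449645996094), 25.2287540435791)
940 [ 0.62680983 -0.10267431  0.00545277] ((620.865478515625, -107.6318359375), (72.06385803222656, 33.69437789916992), 22.255653381347656)
```

View pics/w1.png

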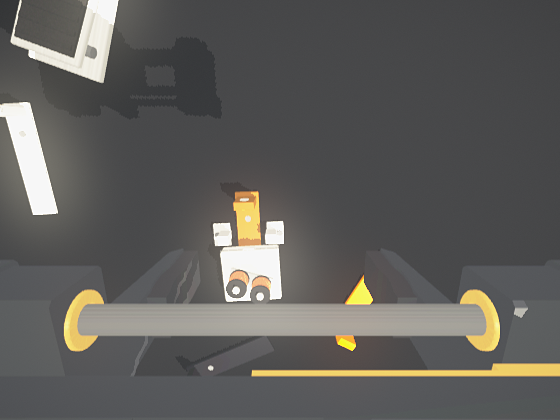

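The wrist view shows the ear at (247,198), the posts at (222,233) and (275,233), and the tin at (250,270). One refinement on this same picture gives the ear and the axis.

Run:
```python
from h import *
z=np.load('wrist.npz'); p=z['p'];d=z['d'];P=pts(d,dict(camera_matrix=z['K'],world_from_camera=z['T']))
hsv=cv2.cvtColor(p,cv2.COLOR_RGB2HSV)
br=(hsv[...,1]>110)&(hsv[...,2]>70)&(hsv[...,0]<25)&(d>0)&(np.hypot(P[...,0]-.6,P[...,1]+.11)<.09)
ear=P[(P[...,2]>.034)&(P[...,2]<.046)&(np.hypot(P[...,0]-.596,P[...,1]+.1155)<.025)]
print('ear',len(ear),np.median(ear,0),cv2.minAreaRect((ear[:,:2]*1000).astype(np.float32)))
# posts
po=(P[...,2]>.018)&(P[...,2]<.032)&(np.hypot(P[...,0]-.641,P[...,1]+.096)<.04)&~br
c,l,s,ce=cv2.connectedComponentsWithStats(po.astype(np.uint8))
for i in range(1,c):
    if s[i,4]>15: Q=P[l==i]; print(s[i,4],ce[i],Q.mean(0),cv2.minAreaRect((Q[:,:2]*1000).astype(np.float32)))
bar=br&(P[...,2]<.012)&(P[...,2]>.003)
# centre line: rows
rows=[(v,np.where(bar[v])[0]) for v in range(205,243)]
R=np.array([P[v,[u[0],u[-1]],:2].mean(0) for v,u in rows if len(u)>12])
k=np.polyfit(R[:,0],R[:,1],1); print('bar axis deg',np.degrees(np.arctan(k[0])),'y at ear x',np.polyval(k,.5965))
```

```text
ear 199 [ 0.59602043 -0.11531827  0.04033858] ((596.3203735351562, -115.48155975341797), (10.075328826904297, 23.921098709106445), 19.9841365814209)
127 [270.51968504 238.08661417] [ 0.62743517 -0.07089838  0.02540396] ((628.2210083007812, -70.70643615722656), (12.01938247680664, 13.899709701538086), 21.01155662536621)
136 [222.91911765 239.61764706] [ 0.6504199  -0.12581486  0.02519774] ((651.6559448242188, -125.90868377685547), (12.736215591430664, 14.158219337463379), 20.66522789001465)
1025 [249.36292683 257.92682927] [ 0.66153453 -0.08690524  0.02660595] ((664.5205078125, -86.23465728759766), (28.870479583740234, 74.38326263427734), 23.090557098388672)
bar axis deg 22.354322813449144 y at ear x -0.11550775736475064
```

>>> {"api": "apply_moves", "payload": {"series": [{"x": -0.055,"y": 0.0175,"z": 0,"wx": 0,"wy": 0,"wz": -0.007,"fingers": 1},{"x": 0,"y": 0,"z": 0.07,"wx": 0,"wy": 0,"wz": 0,"fingers": 1},{"x": 0,"y": 0,"z": 0.07,"wx": 0,"wy": 0,"wz": 0,"fingers": 1},{"x": 0,"y": 0,"z": 0.06,"wx": 0,"wy": 0,"wz": 0,"fingers": 1},{"x": 0,"y": 0,"z": 0,"wx": 0,"wy": 0,"wz": 0,"fingers": 1}]}}

```text
clock: 2.78
tool_pos: [0.597, -0.1175, 0.0669]
eef_rot: [0.562, 0.827, -0.003, -0.001]
contact_force: [0.2, -0.2, 0.4]
opening: 1.001
```

>>> {"api": "apply_moves", "payload": {"series": [{"x": 0.0025,"y": 0,"z": 0.035,"wx": 0,"wy": 0,"wz": 0,"fingers": 1},{"x": 0,"y": 0,"z": 0.03,"wx": 0,"wy": 0,"wz": 0,"fingers": 1},{"x": 0,"y": 0,"z": 0.004,"wx": 0,"wy": 0,"wz": 0,"fingers": 1},{"x": 0,"y": 0,"z": 0,"wx": 0,"wy": 0,"wz": 0,"fingers": 1}]}}

```text
clock: 3.28
tool_pos: [0.6018, -0.1158, 0.0181]
eef_rot: [0.565, 0.825, 0.0, 0.004]
contact_force: [-0.2, 0.7, 0.8]
opening: 0.999
```

>>> {"api": "apply_moves", "payload": {"series": [{"x": 0.003,"y": -0.0065,"z": 0.009,"wx": 0,"wy": 0,"wz": 0,"fingers": 1},{"x": 0,"y": 0,"z": 0,"wx": 0,"wy": 0,"wz": 0,"fingers": 1}]}}

```text
clock: 3.52
tool_pos: [0.5972, -0.1158, 0.013]
eef_rot: [0.565, 0.825, 0.001, 0.005]
contact_force: [0.3, 0.2, 0.7]
opening: 1.0
```

>>> {"api": "apply_moves", "payload": {"series": [{"x": 0,"y": -0.001,"z": 0.005,"wx": 0,"wy": 0,"wz": 0,"fingers": 1},{"x": 0,"y": 0,"z": 0,"wx": 0,"wy": 0,"wz": 0,"fingers": 1},{"x": 0,"y": 0,"z": 0,"wx": 0,"wy": 0,"wz": 0,"fingers": -0.2},{"x": 0,"y": 0,"z": 0,"wx": 0,"wy": 0,"wz": 0,"fingers": -0.6},{"x": 0,"y": 0,"z": 0,"wx": 0,"wy": 0,"wz": 0,"fingers": -0.6},{"x": 0,"y": 0,"z": 0,"wx": 0,"wy": 0,"wz": 0,"fingers": -0.6}], "force": 25}}

```text
clock: 4.28
tool_pos: [0.597, -0.1162, 0.0094]
eef_rot: [0.565, 0.825, 0.001, 0.006]
contact_force: [0.5, -0.3, 0.6]
opening: 0.572
```

>>> {"api": "apply_moves", "payload": {"series": [{"x": 0,"y": 0,"z": 0,"wx": 0,"wy": 0,"wz": 0,"fingers": -1},{"x": 0,"y": 0,"z": 0,"wx": 0,"wy": 0,"wz": 0,"fingers": -1},{"x": 0,"y": 0,"z": 0,"wx": 0,"wy": 0,"wz": 0,"fingers": -1},{"x": 0,"y": 0,"z": 0,"wx": 0,"wy": 0,"wz": 0,"fingers": -1},{"x": 0,"y": 0,"z": 0,"wx": 0,"wy": 0,"wz": 0,"fingers": -1}]}}

```text
clock: 4.9
tool_pos: [0.597, -0.1161, 0.0094]
eef_rot: [0.565, 0.825, 0.001, 0.006]
contact_force: [-0.5, -1.0, 0.2]
opening: 0.272
```

The ear is gripped at an opening of 24 mm. Next is a slow pull.

>>> {"api": "apply_moves", "payload": {"series": [{"x": 0,"y": -0.004,"z": 0,"wx": 0,"wy": 0,"wz": 0,"fingers": -1},{"x": 0,"y": -0.0075,"z": -0.0001,"wx": 0,"wy": 0,"wz": 0,"fingers": -1},{"x": 0,"y": -0.0075,"z": -0.0001,"wx": 0,"wy": 0,"wz": 0,"fingers": -1},{"x": 0,"y": -0.0075,"z": -0.0001,"wx": 0,"wy": 0,"wz": 0,"fingers": -1}], "force": 40}}

```text
clock: 5.4
tool_pos: [0.5792, -0.1224, 0.0095]
eef_rot: [0.565, 0.825, 0.004, 0.007]
contact_force: [3.4, 1.1, -3.3]
opening: 0.263
```

>>> {"api": "apply_moves", "payload": {"series": [{"x": -0.0004,"y": -0.0075,"z": -0.0001,"wx": 0,"wy": 0,"wz": 0,"fingers": -1},{"x": -0.0004,"y": -0.0075,"z": -0.0001,"wx": 0,"wy": 0,"wz": 0,"fingers": -1},{"x": -0.0004,"y": -0.0075,"z": -0.0001,"wx": 0,"wy": 0,"wz": 0,"fingers": -1},{"x": -0.0004,"y": -0.0075,"z": -0.0001,"wx": 0,"wy": 0,"wz": 0,"fingers": -1},{"x": -0.0004,"y": -0.0075,"z": -0.0001,"wx": 0,"wy": 0,"wz": 0,"fingers": -1},{"x": -0.0004,"y": -0.0075,"z": -0.0001,"wx": 0,"wy": 0,"wz": 0,"fingers": -1}]}}

```text
clock: 6.15
tool_pos: [0.5436, -0.1382, 0.0095]
eef_rot: [0.565, 0.825, 0.004, 0.007]
contact_force: [0.9, -0.5, -2.1]
opening: 0.262
```

Run:
```python
from h import *
p,d,M=snap('scene'); q,_,_=snap('wrist'); 
a=cv2.resize(p[180:300,190:350],(640,480),interpolation=cv2.INTER_CUBIC)
cv2.imwrite('pics/m1.png',a[:,:,::-1])
```

```text
(no output)
```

View pics/m1.png

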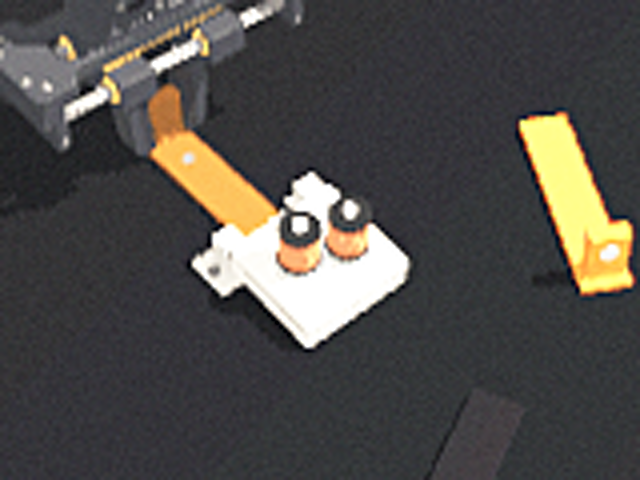

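The crop shows the ear held in the fingers, the tin against the posts and the coils upright. 58 mm has been pulled so far, so I carry on gently.

>>> {"api": "apply_moves", "payload": {"series": [{"x": 0,"y": -0.005,"z": -0.0001,"wx": 0,"wy": 0,"wz": 0,"fingers": -1},{"x": 0,"y": -0.005,"z": -0.0001,"wx": 0,"wy": 0,"wz": 0,"fingers": -1},{"x": 0,"y": -0.005,"z": -0.0001,"wx": 0,"wy": 0,"wz": 0,"fingers": -1},{"x": 0,"y": -0.0075,"z": -0.0001,"wx": 0,"wy": 0,"wz": 0,"fingers": -1},{"x": 0,"y": -0.0075,"z": -0.0001,"wx": 0,"wy": 0,"wz": 0,"fingers": -1},{"x": 0,"y": -0.0075,"z": -0.0001,"wx": 0,"wy": 0,"wz": 0,"fingers": -1},{"x": 0,"y": -0.0075,"z": -0.0001,"wx": 0,"wy": 0,"wz": 0,"fingers": -1},{"x": 0,"y": -0.0075,"z": -0.0001,"wx": 0,"wy": 0,"wz": 0,"fingers": -1}]}}

```text
clock: 7.25
tool_pos: [0.4991, -0.1559, 0.0095]
eef_rot: [0.565, 0.825, 0.002, 0.006]
contact_force: [-0.3, 0.7, -1.3]
opening: 0.267
```

>>> {"api": "apply_moves", "payload": {"series": [{"x": 0,"y": -0.0075,"z": -0.0001,"wx": 0,"wy": 0,"wz": 0,"fingers": -1},{"x": 0,"y": -0.0075,"z": -0.0001,"wx": 0,"wy": 0,"wz": 0,"fingers": -1},{"x": 0,"y": -0.0075,"z": -0.0001,"wx": 0,"wy": 0,"wz": 0,"fingers": -1},{"x": 0,"y": 0,"z": 0,"wx": 0,"wy": 0,"wz": 0,"fingers": -1},{"x": 0,"y": 0,"z": 0,"wx": 0,"wy": 0,"wz": 0,"fingers": -1}]}}

```text
clock: 7.88
tool_pos: [0.4803, -0.1633, 0.0096]
eef_rot: [0.565, 0.825, 0.001, 0.005]
contact_force: [-0.1, -0.8, -1.9]
opening: 0.267
```

Run:
```python
from h import *
print(get_state()['tool_pos'])
p,d,M=snap('scene')
a=cv2.resize(p[180:300,170:330],(640,480),interpolation=cv2.INTER_CUBIC)
cv2.imwrite('pics/m2.png',a[:,:,::-1])
```

```text
[ 0.48034016 -0.16330551  0.0096235 ]
```

View pics/m2.png

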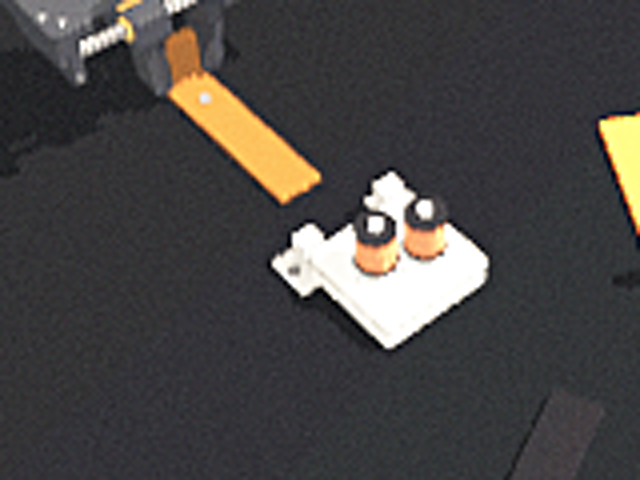

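The deck is clear of the posts by about 40 mm, and the stack is upright on the bench. Next I release and retreat upward.

>>> {"api": "apply_moves", "payload": {"series": [{"x": 0,"y": 0,"z": 0,"wx": 0,"wy": 0,"wz": 0,"fingers": 0.2},{"x": 0,"y": 0,"z": 0,"wx": 0,"wy": 0,"wz": 0,"fingers": 0.2},{"x": 0,"y": 0,"z": 0,"wx": 0,"wy": 0,"wz": 0,"fingers": 0.2},{"x": 0,"y": 0,"z": 0,"wx": 0,"wy": 0,"wz": 0,"fingers": 0.2},{"x": 0,"y": 0,"z": 0,"wx": 0,"wy": 0,"wz": 0,"fingers": 0.2}]}}

```text
clock: 8.55
tool_pos: [0.4816, -0.163, 0.01]
eef_rot: [0.565, 0.825, 0.002, 0.006]
contact_force: [0.7, 0.4, 0.4]
opening: 0.603
```

>>> {"api": "apply_moves", "payload": {"series": [{"x": 0,"y": 0,"z": -0.01,"wx": 0,"wy": 0,"wz": 0,"fingers": 0.2},{"x": 0,"y": 0,"z": -0.03,"wx": 0,"wy": 0,"wz": 0,"fingers": 0.2},{"x": 0,"y": 0,"z": -0.05,"wx": 0,"wy": 0,"wz": 0,"fingers": 0.2},{"x": 0,"y": 0,"z": -0.06,"wx": 0,"wy": 0,"wz": 0,"fingers": 0.2},{"x": 0,"y": 0,"z": -0.06,"wx": 0,"wy": 0,"wz": 0,"fingers": 0.2},{"x": 0,"y": 0,"z": 0,"wx": 0,"wy": 0,"wz": 0,"fingers": 0.2},{"x": 0,"y": 0,"z": 0,"wx": 0,"wy": 0,"wz": 0,"fingers": 0.2}]}}

```text
clock: 9.43
tool_pos: [0.4783, -0.1627, 0.185]
eef_rot: [0.565, 0.825, 0.001, 0.006]
contact_force: [0.2, -0.3, -0.1]
opening: 0.599
```

Run:
```python
from h import *
print(get_state()['tool_pos'])
p,d,M=snap('scene');P=pts(d,M)
cv2.imwrite('pics/m3.png',cv2.resize(p[170:300,90:290],(800,520),interpolation=cv2.INTER_CUBIC)[:,:,::-1])
hsv=cv2.cvtColor(p,cv2.COLOR_RGB2HSV)
br=(hsv[...,1]>130)&(hsv[...,2]>90)&(hsv[...,0]<25)&(np.hypot(P[...,0]-.53,P[...,1]+.14)<.1)
bar=P[br&(P[...,2]<.012)]; r=cv2.minAreaRect((bar[:,:2]*1000).astype(np.float32)); print('bar',r)
th=np.radians(22); s=bar[:,:2]@[np.cos(th),np.sin(th)]
for a in np.linspace(s.min(),s.max(),5)[:-1]: print(np.median(bar[(s>=a)&(s<a+.03),2]).round(4))
print('post coord s', np.array([.6399,-.0983])@[np.cos(th),np.sin(th)],'bar s max',np.percentile(s,99))
t=P[(np.hypot(P[...,0]-.688,P[...,1]+.078)<.03)&(P[...,2]>.01)&(P[...,2]<.03)]; print('tin top z',np.percentile(t[:,2],[10,50,90]))
A=np.c_[t[:,:2],np.ones(len(t))]; print('tilt',np.linalg.lstsq(A,t[:,2],rcond=None)[0])
```

```text
[ 0.47828918 -0.16272101  0.18503674]
bar ((518.1464233398438, -143.29171752929688), (168.32626342773438, 46.07339096069336), 16.26450538635254)
-0.0001
0.0047
0.0046
0.0047
post coord s 0.5564811204045031 bar s max 0.5093692364621906
tin top z [0.01920946 0.02168998 0.02808787]
tilt [-0.21513217 -0.04653044  0.16854669]
```

View pics/m3.png

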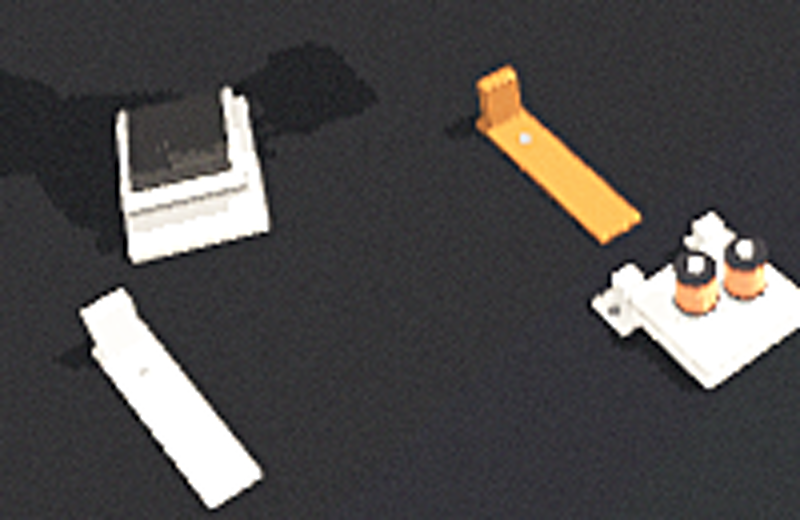

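The picture shows the deck lying flat and free, the tin and coils upright by the posts, and the spare untouched. The tilt fit included the yoke and coils, so I redo it on tin-top pixels only, then hand in.

Run:
```python
from h import *
z=np.load('scene.npz');P=pts(z['d'],dict(camera_matrix=z['K'],world_from_camera=z['T']))
t=P[(np.hypot(P[...,0]-.68,P[...,1]+.082)<.05)&(abs(P[...,2]-.022)<.003)&(P[...,0]*.927+P[...,1]*.375>.565)]
print(len(t),np.linalg.lstsq(np.c_[t[:,:2]-t[:,:2].mean(0),np.ones(len(t))],t[:,2],rcond=None)[0])
print(finish_job())
```

```text
437 [-0.00187145 -0.00064011  0.02154619]
the job is handed in; nothing more can be done
None
```

I gripped the bronze deck's ear across its width and pulled it slowly along its axis for about 126 mm. Then I released it, lifted clear and handed the job in at about 9.5 s on the robot clock.

My last checks showed:
- **Deck:** it lies flat, with its top at 4.7 mm along the bar. Its far end is about 47 mm short of the posts' mid-line, so it is fully out.
- **Tin and coils:** the tin top is at 21.5 mm and level within about 0.1°, so it sits on the bench against the posts. In the last picture the coil pair stands upright on it.
- **Spare steel deck:** the arm never went near it, and it looks untouched in the picture. I did not measure its position again.

**Check that disagreed:** a first tilt fit for the tin gave about 12°, because it included pixels from the yoke and coils. I repeated it on tin-top pixels only, limited to heights within 3 mm of the expected top, and that gave the level result above.

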